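# Pack the crimping kit case and snap its cover on

### The job

Pack the kit case: put the loose steel crimping die in the bay with the yellow floor, beside the die that is already there, and the brown coupling in the bay with the white floor. Then put the white cover on the case and press it down until both green clips snap over its edges and it sits fully home on the rim, and keep pressing: finish with the gripper still pressing the cover firmly down, not letting go. Leave the carton, the side cutters and the screwdriver where they are.

Things in the scene. Friction and masses are not known exactly. Their poses are not given: they have to be found in the camera images.
- case: Dark grey case, 170 (its x) by 124 mm (y), fixed. Origin under its centre on the trolley top. Walls 4 mm thick; black rubber rim 46 mm up. A 4 mm divider, 43 mm high, makes two bays, each 79 (x) by 116 mm (y) inside: yellow floor at -x (near the robot), white at +x. A green clip, 26 mm wide, 62 to 68 mm high, stands outside the middle of each long wall (+y, -y), 58 to 72 mm from the centre line.
- die_bay (a point): Centre of the yellow floor, 4 mm above the trolley; axes as the case's.
- coupling_bay (a point): Centre of the white floor, 4 mm above the trolley; axes as the case's.
- cover_seat (a point): Centre of the rim's opening, at the height of the rim (46 mm); axes as the case's. cover_under comes here when the cover is fully home.
- seal: The black rubber rim of the case on which the cover's plate comes to sit, 4 mm wide; its origin is the case's.
- clip_left (a joint): Sprung green clip at the case's +y side: angle pushed outward, rad, 0 at rest. Its sloping hook reaches 3 mm over the cover's edge. The pressed cover meets the slopes 12 mm above home and spreads the clips to about 0.08, at 7 to 12 N in all; 6 mm above home the force drops suddenly; pressed on, in the last 2 mm the clips spring back over it and the rim stops the plate.
- clip_right (a joint): The same clip at the case's -y side.
- cover: White cover, loose, 140 g: plate 170 (its x) by 124 mm (y), 4 mm thick, with four corner pins below, 12 mm thick, 18 mm long, tapered at the foot; they enter the case's inner corners with 1.5 mm play. Fits either way round. Origin at its centre, level with the pins' feet; plate underside 18 mm, top 22 mm above it. Black grip rib on top: 80 mm along x, 18 mm wide (y), its top 50 mm above the origin.
- cover_under (a point): Centre of the underside of the cover's plate, 18 mm above the cover's origin.
- cover_grip (a point): Middle of the cover's grip rib, 38 mm above the cover's origin and 16 mm above the plate.
- die_a: Steel crimping die, a grey block with a V notch on top, 27 mm (x; the solid flats are 24 mm apart, at x = -11 and +13 mm) by 36 mm (y) by 16 mm high, 140 g. Origin at the middle of its underside. Grasp across x.
- die_b: The second steel crimping die, just like die_a; it already lies in the yellow-floored bay, in the half towards the case's +y side, its long side (y) along the case's y, and stays in that bay.
- coupling: Brown (tan) tube coupling with a ribbed nut, lying, 21 mm (x) by 61 mm (its length, y) by 22 mm high. Origin at the middle of its underside. Grasp across x.
- carton: Bystander: small card box, 46 x 70 x 34 mm. Origin in the middle of its underside.
- cutter: Bystander: green side cutters, lying, 154 x 61 x 16 mm, long along x. Origin in the middle of the underside.
- driver: Bystander: red-orange screwdriver, lying, 185 x 20 x 23 mm, long along x. Origin in the middle of the underside.

How it is judged:
On the way, in this order (a step that is already met when the one before it is completed fails the run):
1. both dies lie in the yellow-floored bay and the coupling in the white-floored bay (x of die_a in the frame of die_bay between -0.038 and 0.038 m and y of die_a in the frame of die_bay between -0.056 and 0.056 m and z of die_a in the frame of die_bay between -0.006 and 0.018 m and x of die_b in the frame of die_bay between -0.038 and 0.038 m and y of die_b in the frame of die_bay between -0.056 and 0.056 m and z of die_b in the frame of die_bay between -0.006 and 0.018 m and x of coupling in the frame of coupling_bay between -0.038 and 0.038 m and y of coupling in the frame of coupling_bay between -0.056 and 0.056 m and z of coupling in the frame of coupling_bay between -0.006 and 0.018 m), for 0.2 s.
2. the cover is fully home on the rim with both clips snapped over it (z of cover_under in the frame of cover_seat between -0.003 and 0.0022 m and horizontal distance between cover_under and cover_seat below 0.006 m and angle between the z axis of cover and the z axis of case, either way round below 0.03 rad and angle between the x axis of cover and the x axis of case, either way round below 0.06 rad and value of joint each of clip_left, clip_right below 0.03 rad), for 0.2 s.
At the end, for the whole second after the job is handed in: Dies in the yellow-floored bay, coupling in the white-floored one; cover plate within 2.2 mm of the rim, level within 0.03 rad, centred within 6 mm, both clips within 0.03 rad of rest; the fingers still touch the cover (over 3 N) and it presses on the rim with over 5 N (all of step 1 and all of step 2 and contact force between cover and seal above 5 N and contact force between the fingers and cover above 3 N); the arm keeps its last pose, push and grip.
It fails at once if the carton is moved by more than 25 mm (distance of carton from where it was at the start of the episode above 0.025 m).
It fails at once if the pair of side cutters is moved by more than 25 mm (distance of cutter from where it was at the start of the episode above 0.025 m).
It fails at once if the screwdriver is moved by more than 25 mm (distance of driver from where it was at the start of the episode above 0.025 m).
It also fails if it takes over 70 s, if anything falls off the work surface, if the arm or the gripper's body presses on something with over 40 N, if the wrist force passes 120 N, or if a joint passes its speed limit or range.

### The arm

A 6-joint arm with a two-finger parallel gripper is mounted at the origin on a cart in front of the work surface, level with it; the furniture and walls round the work are solid. World frame = base frame: x ahead of the robot, y to its left, z up, the work surface at z = 0. Lengths are in m, angles in rad, forces in N, time in s.
With the tool pointing down it reaches from about 0.35 to 0.975 m from the base axis. Payload 4.9 kg.
Tool frame: the origin (TCP) lies between the finger pads; the fingertips stand 22 mm ahead of it and the grasp point (between the pads) lies 3 mm ahead of it (r.finger_overhang is the x of the fingertips in the tool frame, in m); x points along the fingers, z is the direction in which the jaws open and shut, and the axes are right-handed (so a half turn about x gives the same grasp; the last joint's range is limited). The gripper opens to 85 mm and grips with 20 to 120 N. Pads are 22 mm wide; open, the fingers measure 114 mm over their backs; the gripper's body (76 mm by 85 mm) begins 54 mm behind the grasp point. The pads swing forward as they close: fully open they stand 13 mm farther back than shut.
Start: joints at [-1.418, 0.053, 1.613, -0, 1.476, -0.119], TCP at [0.168, -0.602, 0.253] pointing down, gripper open.
Joint ranges: [-3.01, 3.01], [-1.01, 2.22], [0.06, 2.58], [-1.02, 4.17], [0.09, 2.62], [-3.14, 3.14]. Speed limits (rad/s): [2.57, 2.57, 3.14, 3.14, 3.14, 3.14].

### API

Orientations are given as a rotation vector (axis times angle).
In Python, from bench import r gives the robot as it stands. The module is installed in compiled form; this text tells all that it offers.
- The arm moves only by the tool arm_command, never from a script. Its argument "plan" is text: rows parted by semicolons, each of 4 numbers parted by spaces: the shift along the tool's x, y, z in cm, then the turn about the tool's x in rad. In form: tx ty tz yaw; .... A call has 1 to 8 rows; each row is the pose to reach, as a shift and turn from the pose commanded when the call began, along the tool's axes at that moment; what a row does not reach only later rows make up. A row lasts 1/10 s, in which the tool goes at most 50 mm and 8.59 degrees, less where a joint would pass 70% of its speed; a pose out of reach is approached as far as the arm can. A call with a gripper value outside its range is refused whole. "gripper" is the closure, from 0 (fully open) to 1 (shut), set as the call begins (left out, the last holds). The fingers move at their own pace and stop on an object; the grip force is fixed at half the most. Time passes only in rows, so rows that repeat a pose let the fingers close. It gives the time, the measured TCP pose, the force and the opening at its end, in the units of the state.
- r.sense(): the state, without advancing time (a new reading comes with each control period).
- r.read_camera(name): name is "scene" or "top"; returns the picture (420x560x3 uint8, red, green, blue); there is no depth.
- r.camera_model(name): a dict with "intrinsics" (3x3 intrinsics, pixels), "pose" (4x4, takes a point from camera to world coordinates). Camera axes: x right, y up, looking along -z (the intrinsics and any distortion apply to the point x, -y, -z); pixel columns grow to the right and rows downward; lengths in m; the calibration is good to about 2 mm. A picture is of the moment at which its call begins. camera_model takes no time and is no camera call.
- r.sign_off(): hands the job in, once; it reports no verdict.
The state is a dict: "time": time; "joint_pos": joint angles; "qvel": joint speeds; "tau": joint torques, N m; "ee_pos": TCP position; "tool_rot": TCP orientation; "contact_force": force on the tool from outside, world axes, zero at the start; "torque": the same for the moment, N m; "width": finger opening in m.
Only numpy, scipy, OpenCV 4.12 (cv2) and the standard library are available. Lean on these libraries where they do the work, as an engineer would, in place of code of your own. Each camera call takes 0.05 s, during which the arm holds its last target. There are 200 camera calls.

## Working session

There is one attempt and no reset: what is moved stays moved. The work goes in short steps, Python scripts to look and compute and a tool call to move; the robot and the scene stay as the last step left them, time stands still between calls to the robot, and variables do not carry over. Pictures are saved under pics/ and viewed, about 8 in all and at most 12, crops included, and the job is handed in when it is done.

Besides the shell and the picture viewer there is one more tool, called after "Request:" as name(argument=value, ...) on one line, values as JSON. arm_command: Moves the arm, as the interface text tells. Its arguments: {"type":"object","properties":{"plan":{"type":"string"},"gripper":{"type":"number"}},"required":["plan"]}

```bash
mkdir -p pics; python3 - <<'E'
from bench import r
import cv2,numpy as np
np.set_printoptions(precision=4,suppress=True)
for n in ("scene","top"):
    cv2.imwrite(f"pics/{n}0.png",r.read_camera(n)[:,:,::-1]); m=r.camera_model(n); print(n,m)
print(r.sense(), r.finger_overhang)
E
```

```text
scene {'intrinsics': array([[529.8874,   0.    , 277.8499],
       [  0.    , 529.8874, 220.5018],
       [  0.    ,   0.    ,   1.    ]]), 'pose': array([[-0.7206,  0.4455, -0.5313, -0.2129],
       [-0.6934, -0.4599,  0.5547,  0.8637],
       [ 0.0028,  0.7681,  0.6403,  0.9906],
       [ 0.    ,  0.    ,  0.    ,  1.    ]])}
top {'intrinsics': array([[424.2595,   0.    , 279.7328],
       [  0.    , 424.2595, 211.9671],
       [  0.    ,   0.    ,   1.    ]]), 'pose': array([[ 0.0228,  0.9934, -0.1121,  0.4793],
       [-0.9995,  0.0251,  0.0193,  0.0284],
       [ 0.022 ,  0.1116,  0.9935,  1.0951],
       [ 0.    ,  0.    ,  0.    ,  1.    ]])}
{'time': 0.1, 'joint_pos': array([-1.418 ,  0.0533,  1.6142, -0.    ,  1.476 , -0.119 ]), 'qvel': array([-0.0013, -0.0028, -0.0036,  0.0004,  0.0002,  0.0001]), 'tau': array([  0.0003, -39.4902, -37.1362,  -0.0001,   0.0039,  -0.    ]), 'ee_pos': array([ 0.1677, -0.6015,  0.2522]), 'tool_rot': array([ 1.0079,  1.327 , -1.0058]), 'contact_force': array([ 0.5827, -0.0775,  0.7598]), 'torque': array([ 0.0005, -0.0113,  0.0084]), 'width': 0.08511937708177879} 0.022
```

View pics/top0.png

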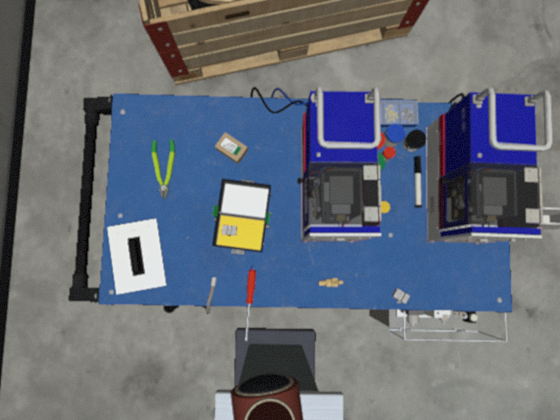

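View pics/scene0.png

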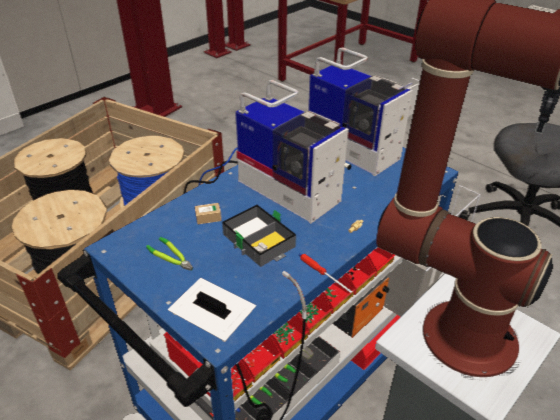

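Top view: case about (242,215) with its yellow bay nearer the robot, cover (136,257), coupling (331,283), loose die (401,296), screwdriver (250,300). The machines stand at the right, behind the die. Next I'll measure these with masks.

```bash
cat > h.py <<'E'
import cv2,numpy as np
from bench import r
from scipy.spatial.transform import Rotation as R
np.set_printoptions(precision=4,suppress=True)
def ray(n,uv,z):
    m=r.camera_model(n);K=m["intrinsics"];P=m["pose"]
    p=np.atleast_2d(np.asarray(uv,float))
    d=np.c_[(p[:,0]-K[0,2])/K[0,0],-(p[:,1]-K[1,2])/K[1,1],-np.ones(len(p))]@P[:3,:3].T
    return P[:3,3]+d*((z-P[2,3])/d[:,2])[:,None]
def proj(n,X):
    m=r.camera_model(n);K=m["intrinsics"];P=m["pose"]
    c=(np.atleast_2d(X)-P[:3,3])@P[:3,:3]
    return np.c_[K[0,0]*c[:,0]/-c[:,2]+K[0,2],K[1,1]*-c[:,1]/-c[:,2]+K[1,2]]
def blob(n,img,mask,box,z,close=0):
    """largest blob in box (u0,v0,u1,v1): centre, long side dir (deg), sizes at height z"""
    u0,v0,u1,v1=box;M=np.zeros(mask.shape,np.uint8);M[v0:v1,u0:u1]=mask[v0:v1,u0:u1]
    if close: M=cv2.morphologyEx(M,cv2.MORPH_CLOSE,np.ones((close,close)))
    c=max(cv2.findContours(M,0,cv2.CHAIN_APPROX_NONE)[0],key=cv2.contourArea)
    w=ray(n,c[:,0]+0.0,z)[:,:2]
    (ce,s,a)=cv2.minAreaRect((w*1000).astype(np.float32))
    if s[0]<s[1]: s=s[::-1];a+=90
    mu=cv2.moments(M if False else cv2.drawContours(np.zeros_like(M),[c],-1,1,-1),True)
    return np.array(ce)/1000,ray(n,[mu['m10']/mu['m00'],mu['m01']/mu['m00']],z)[0,:2],np.array(s),((a+90)%180)-90
E
python3 - <<'E'
from h import *
t=cv2.imread("pics/top0.png");H=cv2.cvtColor(t,cv2.COLOR_BGR2HSV);h,s,v=[H[:,:,i] for i in range(3)]
notblue=~((h>95)&(h<125)&(s>110))
def go(name,m,box,z,c=0): print(name,*blob("top",t,m.astype(np.uint8),box,z,c))
white=(v>170)&(s<50)
go("cover",notblue,(104,212,170,298),.02,3)
go("rib",v<60,(120,230,155,280),.05)
go("coupling",notblue,(312,270,350,294),.011)
go("die_a",notblue,(388,284,415,306),.016)
go("yellow",(h>18)&(h<35)&(s>150)&(v>130),(205,200,280,260),.004,9)
go("whitefl",white,(205,170,280,225),.004)
go("case",notblue&~((h>40)&(h<90)&(s>80)),(205,170,280,257),.046,5)
go("clipL",(h>40)&(h<90)&(s>80),(205,195,225,230),.065)
go("clipR",(h>40)&(h<90)&(s>80),(260,195,280,230),.065)
go("die_b",(s<70)&(v>80),(215,222,262,248),.020)
go("driver",(h<15)&(s>150),(235,255,265,310),.012)
go("cutter",(h>30)&(h<60)&(s>120),(140,130,185,200),.01)
go("carton",notblue,(205,120,255,168),.034)
im=np.hstack([cv2.resize(t[165:265,190:290],(400,400),interpolation=cv2.INTER_CUBIC),cv2.resize(t[250:350,320:420],(400,400),interpolation=cv2.INTER_CUBIC)])
cv2.imwrite("pics/crop1.png",im)
E
```

```text
cover [0.4955 0.3693] [0.4804 0.3656] [209.1249 141.8839] 8.132288932800293
rib [0.4814 0.356 ] [0.4813 0.356 ] [86.7054 24.6607] 11.745370864868164
coupling [ 0.4266 -0.1253] [ 0.4259 -0.1252] [63.5777 25.0199] -88.77152037620544
die_a [ 0.3934 -0.3011] [ 0.3958 -0.3021] [41.3555 34.5663] 62.25751495361328
yellow [0.547 0.107] [0.5468 0.1072] [113.4709  75.4909] 84.12063598632812
whitefl [0.6307 0.0991] [0.6304 0.0991] [112.6523  75.9482] 83.96427917480469
case [0.5847 0.1014] [0.5857 0.1018] [187.8318 142.6383] -2.4185791015625
clipL [0.5944 0.166 ] [0.5945 0.1657] [29.0412 13.614 ] -7.0688018798828125
clipR [0.5815 0.0392] [0.5815 0.0391] [27.7822  8.8174] -7.9419403076171875
die_b [0.5528 0.1349] [0.552  0.1357] [35.4403 22.8232] -88.61594200134277
driver [0.4123 0.077 ] [0.414  0.0766] [79.7595 14.7879] -4.0772552490234375
cutter [0.711  0.3133] [0.7115 0.3121] [89.2749 54.2784] 3.22145414352417
carton [0.7622 0.1361] [0.762 0.136] [78.9032 53.0839] 57.334075927734375
```

View pics/crop1.png

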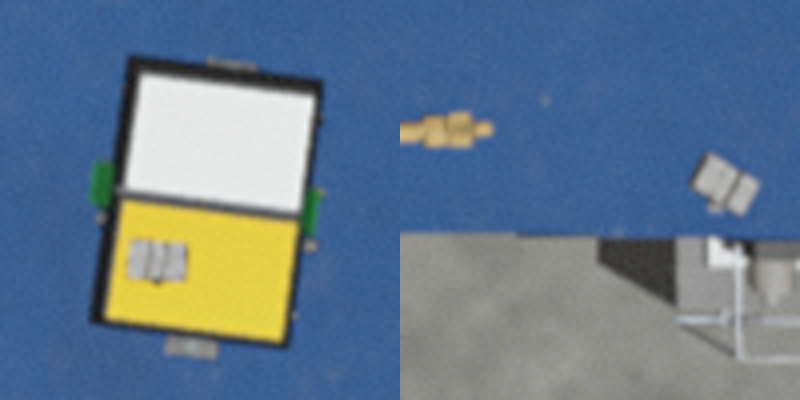

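Top-view crop: both dies show the nub side. die_b lies in the yellow bay's +y half, the bay is free on its -y side, and die_a is at about (401,296), its long side at roughly 60°. The case sizes and the clips agree to 1–2 mm: centre near (0.5875, 0.102), yaw -0.10. Next is a helper for the move numbers.

```bash
cat >> h.py <<'E'
def move(pos,jaw_deg):
    """shift (cm, tool axes) and turn about tool x to reach TCP pos with jaw line at jaw_deg in world"""
    s=r.sense();Q=R.from_rotvec(s["tool_rot"]).as_matrix()
    d=Q.T@(np.array(pos)-s["ee_pos"])*100
    cur=np.degrees(np.arctan2(Q[1,2],Q[0,2]))
    y=-(((jaw_deg-cur)+90)%180-90)
    print("at",s["ee_pos"],"jaw",round(cur,1),"t",round(s["time"],2),"down",Q[:,0],"w",round(s["width"],4),"F",s["contact_force"],"j6",round(s["joint_pos"][5],2))
    print("MOVE",d.round(2),"yaw",round(np.radians(y),3))
E
python3 - <<'E'
from h import *
t=cv2.imread("pics/top0.png");H=cv2.cvtColor(t,cv2.COLOR_BGR2HSV);h,s,v=[H[:,:,i] for i in range(3)]
white=((v>150)&(s<60)).astype(np.uint8)
print("cover",*blob("top",t,white,(100,212,175,300),.022))
notblue=(~((h>95)&(h<125)&(s>110))).astype(np.uint8)
M=np.zeros_like(notblue);M[284:306,388:415]=notblue[284:306,388:415];M=cv2.morphologyEx(M,cv2.MORPH_OPEN,np.ones((4,4)))
print("die open",*blob("top",t,M,(388,284,415,306),.016))
# cross-check in the scene view
S=cv2.imread("pics/scene0.png");Hs=cv2.cvtColor(S,cv2.COLOR_BGR2HSV);h,s,v=[Hs[:,:,i] for i in range(3)]
print("coupling scene",*blob("scene",S,((h>10)&(h<30)&(s>60)&(v>120)).astype(np.uint8),(345,215,368,236),.011))
print("cover scene",*blob("scene",S,((v>150)&(s<60)).astype(np.uint8),(165,275,260,352),.022))
print("die in scene at",proj("scene",[.394,-.301,.008]))
move([.394,-.301,.10],-29)
E
```

```text
cover [0.4816 0.3637] [0.4806 0.3637] [171.5323 125.9626] 11.52023696899414
die open [ 0.3934 -0.3056] [ 0.393 -0.305] [40.8047 34.7115] -88.82054483890533
coupling scene [ 0.4262 -0.1224] [ 0.4254 -0.1228] [66.5203 20.5012] -83.50127696990967
cover scene [0.4804 0.3681] [0.477  0.3693] [172.8703 127.3482] 11.287099838256836
die in scene at [[399.7545 203.4653]]
at [ 0.1677 -0.6015  0.2522] jaw -74.4 t 0.1 down [-0.0003  0.0018 -1.    ] w 0.0851 F [ 0.5827 -0.0775  0.7598] j6 -0.12
MOVE [ 15.27  29.86 -22.85] yaw -0.793
```

Request:
arm_command(plan="5 29.8 -22.8 -0.81;5 29.8 -22.8 -0.81;5 29.8 -22.8 -0.81;5 29.8 -22.8 -0.81;5 29.8 -22.8 -0.81;5 29.8 -22.8 -0.81;5 29.8 -22.8 -0.81;5 29.8 -22.8 -0.81", gripper=0.4)

```text
time: 0.9
ee_pos: [0.3946, -0.2992, 0.2022]
tool_rot: [0.383, 1.538, -0.38]
contact_force: [1.1, -1.0, 0.3]
width: 0.0515
```

```bash
python3 - <<'E'
from h import *
move([.394,-.3015,.024],-28)
E
```

```text
at [ 0.3946 -0.2992  0.2022] jaw -27.9 t 0.9 down [-0.0006  0.0017 -1.    ] w 0.0515 F [ 1.1006 -0.9522  0.2944] j6 -0.31
MOVE [17.82 -0.25  0.07] yaw 0.002
```

Request:
arm_command(plan="5 -0.2 0 0;10 -0.2 0 0;14 -0.2 0 0;16 -0.2 0 0;17.2 -0.2 0 0;17.8 -0.2 0 0;17.8 -0.2 0 0")

```text
time: 1.6
ee_pos: [0.3928, -0.3043, 0.0254]
tool_rot: [0.383, 1.537, -0.383]
contact_force: [-0.2, -0.1, -0.4]
width: 0.0513
```

Request:
arm_command(plan="0 0 0 0;0 0 0 0;0 0 0 0;0 0 0 0;0 0 0 0", gripper=1)

```text
time: 2.1
ee_pos: [0.3938, -0.3054, 0.0272]
tool_rot: [0.382, 1.534, -0.385]
contact_force: [-0.9, -0.5, 6.7]
width: 0.0223
```

Request:
arm_command(plan="-2 0 0 0;-6 0 0 0;-10 0 0 0;-14 0 0 0;-16 0 0 0;-16 0 0 0")

```text
time: 2.7
ee_pos: [0.3942, -0.3057, 0.1895]
tool_rot: [0.38, 1.53, -0.386]
contact_force: [1.1, -0.1, -1.7]
width: 0.022
```

```bash
python3 - <<'E'
from h import *
c=np.array([.5875,.102]);Q=R.from_euler('z',-.10).as_matrix()[:2,:2]
print("die target",c+Q@[-.0425,-.022],"coupling target",c+Q@[.0415,0])
p=c+Q@[-.0425,-.022]
move([*p,.18],-5.7)
S=r.read_camera("scene")[:,:,::-1];T=r.read_camera("top")[:,:,::-1]
s=r.sense();u,v=proj("scene",s["ee_pos"])[0].astype(int);u2,v2=proj("top",s["ee_pos"])[0].astype(int)
f=lambda I,u,v:cv2.resize(I[max(v-50,0):v+50,u-50:u+50],(400,400),interpolation=cv2.INTER_CUBIC)
cv2.imwrite("pics/die_grip.png",np.hstack([f(S,u,v),f(T,u2,v2)]))
E
```

```text
die target [0.543  0.0844] coupling target [0.6288 0.0979]
at [ 0.3942 -0.3057  0.1895] jaw -28.0 t 2.7 down [ 0.0056 -0.0058 -1.    ] w 0.022 F [ 1.1371 -0.1406 -1.7422] j6 -0.32
MOVE [ 0.81 41.43 -5.19] yaw -0.389
```

View pics/die_grip.png

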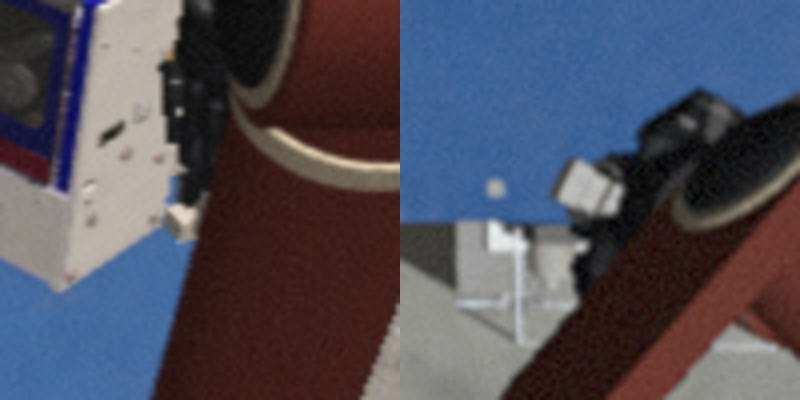

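The die is held at its own width (22 mm) with both ends out of the pads and looks level; its centre sits about 6 mm towards its +y. I'll carry it round the machine corner to the yellow bay.

Request:
arm_command(plan="0 4.5 -2.1 -0.05;0 9 -4.3 -0.1;0 13.5 -6.4 -0.15;0 18 -8.6 -0.2;0 22.5 -10.7 -0.25;0 27 -12.8 -0.3;0 32 -15.3 -0.35;0 32 -15.3 -0.389")

```text
time: 3.6
ee_pos: [0.4058, 0.0547, 0.1823]
tool_rot: [0.072, 1.575, -0.07]
contact_force: [-0.4, -0.7, -1.8]
width: 0.0225
```

```bash
python3 - <<'E'
from h import *
move([.5426,.0804,.18],-5.7)
E
```

```text
at [0.4058 0.0547 0.1823] jaw -5.2 t 3.6 down [-0.005  0.002 -1.   ] w 0.0225 F [-0.37   -0.7161 -1.8284] j6 0.04
MOVE [ 0.17  3.79 13.39] yaw 0.009
```

Request:
arm_command(plan="0 1.2 4.5 0;0 2.5 9 0;0 3.8 13.4 0.01;0 3.8 13.4 0.01;2 3.8 13.4 0.01;5 3.8 13.4 0.01;7 3.8 13.4 0.01;7 3.8 13.4 0.01")

```text
time: 4.4
ee_pos: [0.5406, 0.0738, 0.1092]
tool_rot: [0.086, 1.581, -0.088]
contact_force: [-0.6, 0.1, -1.9]
width: 0.0223
```

```bash
python3 - <<'E'
from h import *
move([.5426,.0804,.034],-5.7)
T=r.read_camera("top")[:,:,::-1];S=r.read_camera("scene")[:,:,::-1]
f=lambda I,u,v:cv2.resize(I[v-50:v+50,u-50:u+50],(400,400),interpolation=cv2.INTER_CUBIC)
cv2.imwrite("pics/die_over.png",np.hstack([f(S,260,235),f(T,242,215)]))
E
```

```text
at [0.5406 0.0738 0.1092] jaw -6.3 t 4.4 down [-0.0116 -0.0002 -0.9999] w 0.0223 F [-0.5983  0.0657 -1.851 ] j6 0.11
MOVE [7.52 0.69 0.22] yaw -0.011
```

View pics/die_over.png

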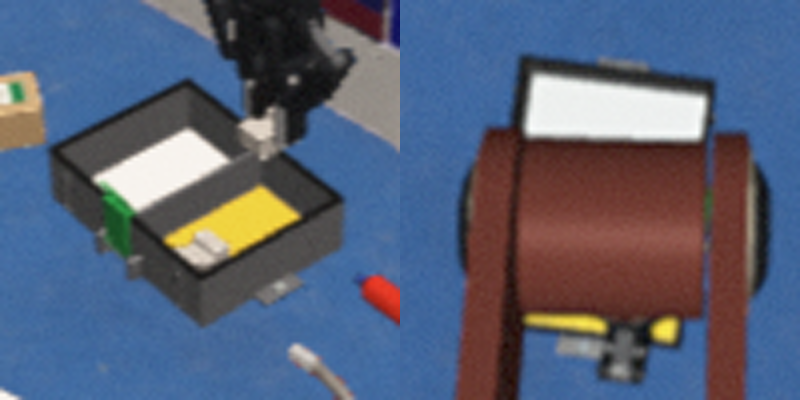

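The die is held level above the free part of the yellow bay, with die_b seen at the +y side and the clips clear. Next I'll descend in steps.

Request:
arm_command(plan="0 0.3 0.1 0;1 0.3 0.1 0;2.5 0.3 0.1 0;4 0.3 0.1 0;4 0.3 0.1 0;4 0.3 0.1 0")

```text
time: 5.1
ee_pos: [0.5456, 0.0775, 0.0741]
tool_rot: [0.086, 1.571, -0.086]
contact_force: [-0.0, -0.3, -1.4]
width: 0.022
```

```bash
python3 - <<'E'
from h import *
move([.5426,.0804,.034],-5.7)
E
```

```text
at [0.5456 0.0775 0.0741] jaw -6.3 t 5.1 down [-0.0023 -0.     -1.    ] w 0.022 F [-0.0378 -0.2521 -1.4248] j6 0.12
MOVE [ 4.01  0.25 -0.32] yaw -0.01
```

Request:
arm_command(plan="1 0.2 -0.3 0;2 0.2 -0.3 0;3 0.2 -0.3 0;3.6 0.2 -0.3 0;4 0.2 -0.3 0;4 0.2 -0.3 0")

```text
time: 5.7
ee_pos: [0.5431, 0.0798, 0.0344]
tool_rot: [0.086, 1.571, -0.087]
contact_force: [-0.7, 0.7, -1.6]
width: 0.0224
```

Request:
arm_command(plan="0 0 0 0;0 0 0 0;0 0 0 0;0 0 0 0", gripper=0.58)

```text
time: 6.1
ee_pos: [0.5441, 0.0798, 0.0359]
tool_rot: [0.086, 1.568, -0.086]
contact_force: [0.5, 0.1, 1.0]
width: 0.0361
```

Request:
arm_command(plan="-1 0 0 0;-3 0 0 0;-6 0 0 0;-10 0 0 0;-14 0 0 0;-14 0 0 0")

```text
time: 6.7
ee_pos: [0.5478, 0.0799, 0.184]
tool_rot: [0.087, 1.555, -0.085]
contact_force: [0.8, -0.6, 0.4]
width: 0.0361
```

```bash
python3 - <<'E'
from h import *
move([.4263,-.1253,.17],1)
E
```

```text
at [0.5478 0.0799 0.184 ] jaw -6.3 t 6.7 down [ 0.0141  0.0002 -0.9999] w 0.0361 F [ 0.8062 -0.5699  0.4338] j6 0.12
MOVE [  1.22 -21.73  -9.85] yaw -0.127
```

Request:
arm_command(plan="0 0 -4.5 0;0 -2 -9 -0.02;0 -6 -9.9 -0.05;0 -11 -9.9 -0.1;0 -16 -9.9 -0.127;0 -20.5 -9.9 -0.127;1 -21.7 -9.9 -0.127;1 -21.7 -9.9 -0.127", gripper=0.45)

```text
time: 7.5
ee_pos: [0.4204, -0.1259, 0.164]
tool_rot: [-0.01, 1.573, 0.012]
contact_force: [0.5, -0.1, -0.1]
width: 0.047
```

```bash
python3 - <<'E'
from h import *
T=r.read_camera("top")[:,:,::-1];S=r.read_camera("scene")[:,:,::-1]
move([.4263,-.1245,.025],1)
f=lambda I,u,v:cv2.resize(I[v-50:v+50,u-50:u+50],(400,400),interpolation=cv2.INTER_CUBIC)
cv2.imwrite("pics/die_in.png",np.hstack([f(S,330,225),f(T,242,215)]))
E
```

```text
at [ 0.4211 -0.1242  0.1647] jaw 1.0 t 7.6 down [-0.0011  0.0013 -1.    ] w 0.047 F [-1.088 -0.27  -1.395] j6 -0.47
MOVE [13.97 -0.06  0.54] yaw -0.0
```

View pics/die_in.png

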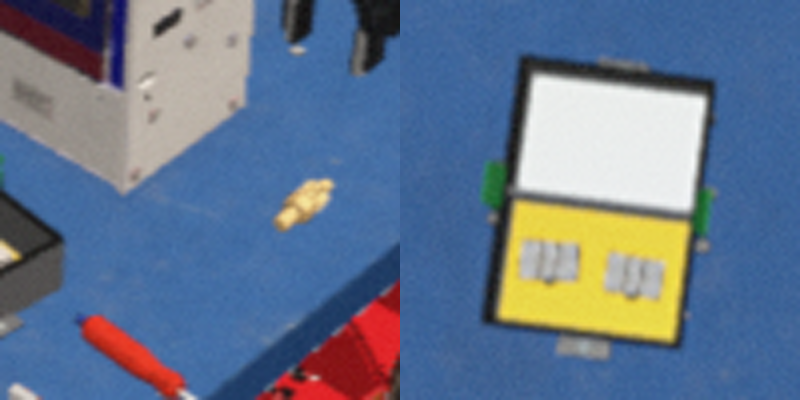

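Both dies now lie side by side on the yellow floor, at crop (548,260) and (635,277). Now the coupling.

Request:
arm_command(plan="4 0 0.4 0;8 0 0.4 0;11 0 0.4 0;12.8 0 0.4 0;13.8 0 0.4 0;13.8 0 0.4 0")

```text
time: 8.2
ee_pos: [0.4248, -0.1234, 0.0262]
tool_rot: [-0.014, 1.573, 0.016]
contact_force: [0.2, -0.1, -0.2]
width: 0.0468
```

Request:
arm_command(plan="0 0 0 0;0 0 0 0;0 0 0 0;0 0 0 0;0 0 0 0", gripper=1)

```text
time: 8.7
ee_pos: [0.4267, -0.1253, 0.029]
tool_rot: [-0.013, 1.568, 0.013]
contact_force: [-0.5, 2.9, 6.2]
width: 0.018
```

Request:
arm_command(plan="-2 0 0 0;-6 0 0 0;-10 0 0 0;-14 0 0 0;-16 0 0 0;-16 0 0 0")

```text
time: 9.3
ee_pos: [0.4274, -0.1261, 0.1916]
tool_rot: [-0.016, 1.563, 0.01]
contact_force: [-0.0, -0.5, -0.4]
width: 0.018
```

```bash
python3 - <<'E'
from h import *
S=r.read_camera("scene")[:,:,::-1]
cv2.imwrite("pics/coup.png",S)
move([.43,.075,.18],-5.7)
move([.6288,.0979,.18],-5.7)
E
```

```text
at [ 0.4262 -0.1254  0.1888] jaw 1.0 t 9.35 down [ 0.0035 -0.0018 -1.    ] w 0.018 F [-0.6335 -0.0444 -0.7766] j6 -0.47
MOVE [ 0.84 20.04  0.72] yaw 0.116
at [ 0.4262 -0.1254  0.1888] jaw 1.0 t 9.35 down [ 0.0035 -0.0018 -1.    ] w 0.018 F [-0.6335 -0.0444 -0.7766] j6 -0.47
MOVE [ 0.91 21.99 20.63] yaw 0.116
```

Request:
arm_command(plan="0 4.5 0 0.02;0 9 0 0.04;0 13.5 0 0.06;0 18 0 0.08;0 21.5 2 0.1;0 22 6.5 0.116;0 22 11 0.116;0 22 15.5 0.116")

```text
time: 10.15
ee_pos: [0.5766, 0.0984, 0.1838]
tool_rot: [0.076, 1.574, -0.077]
contact_force: [0.7, 0.5, 0.3]
width: 0.0179
```

Request:
arm_command(plan="0 -0.6 4.5 0;0 -0.6 5 0;2 -0.6 5 0;5 -0.6 5 0;7 -0.6 5 0;7 -0.6 5 0;7 -0.6 5 0")

```text
time: 10.85
ee_pos: [0.6244, 0.0867, 0.1156]
tool_rot: [0.078, 1.573, -0.078]
contact_force: [0.1, -0.2, 0.0]
width: 0.018
```

```bash
python3 - <<'E'
from h import *
S=r.read_camera("scene")[:,:,::-1]
cv2.imwrite("pics/coup2.png",np.hstack([cv2.resize(S[185:285,210:310],(400,400),interpolation=cv2.INTER_CUBIC),cv2.resize(cv2.imread("pics/coup.png")[140:240,310:410],(400,400),interpolation=cv2.INTER_CUBIC)]))
move([.6288,.0979,.036],-5.7)
E
```

```text
at [0.6255 0.0868 0.1174] jaw -5.7 t 10.9 down [-0.0002 -0.     -1.    ] w 0.0181 F [-0.239   0.0868 -0.2503] j6 0.12
MOVE [8.14 1.14 0.21] yaw 0.0
```

View pics/coup2.png

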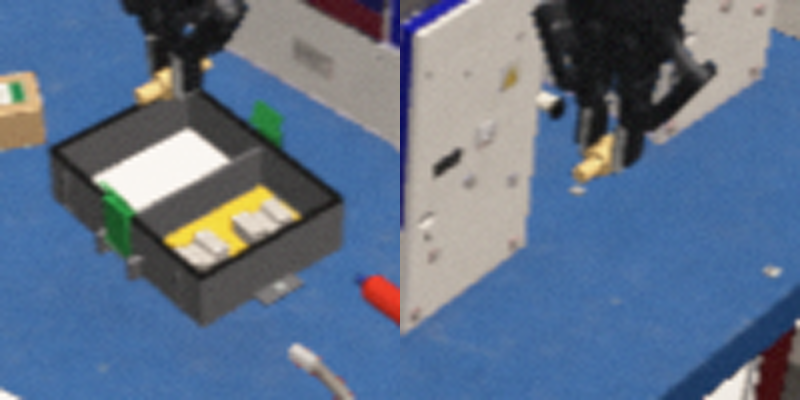

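The coupling is held level near its middle, over the case's rim, and both dies are seen in the yellow bay. I'll correct and lower.

Request:
arm_command(plan="0 1.1 0.2 0;2 1.1 0.2 0;4 1.1 0.2 0;6 1.1 0.2 0;7.6 1.1 0.2 0;8.1 1.1 0.2 0;8.1 1.1 0.2 0")

```text
time: 11.6
ee_pos: [0.6288, 0.0978, 0.036]
tool_rot: [0.078, 1.57, -0.078]
contact_force: [0.3, 0.4, 0.1]
width: 0.0176
```

Request:
arm_command(plan="0 0 0 0;0 0 0 0;0 0 0 0;0 0 0 0", gripper=0.6)

```text
time: 12.0
ee_pos: [0.6294, 0.0975, 0.0372]
tool_rot: [0.078, 1.568, -0.078]
contact_force: [0.0, 0.4, -0.0]
width: 0.0344
```

Request:
arm_command(plan="-1 0 0 0;-3 0 0 0;-6 0 0 0;-10 0 0 0;-14 0 0 0;-14 0 0 0")

```text
time: 12.6
ee_pos: [0.6331, 0.0977, 0.1857]
tool_rot: [0.079, 1.555, -0.077]
contact_force: [0.8, -0.6, 1.6]
width: 0.0341
```

```bash
python3 - <<'E'
from h import *
move([.481,.363,.17],101.5)
E
```

```text
at [0.6331 0.0977 0.1857] jaw -5.7 t 12.6 down [ 0.0145  0.0006 -0.9999] w 0.0341 F [ 0.8098 -0.5654  1.616 ] j6 0.14
MOVE [  1.37  24.89 -17.78] yaw 1.271
```

Request:
arm_command(plan="1 4 -2.8 0.14;1 8 -5.7 0.29;1 12 -8.5 0.43;1 16 -11.4 0.58;1 20 -14.3 0.73;1 24 -17 0.88;1 24.9 -17.8 1.03;1 24.9 -17.8 1.17")

```text
time: 13.4
ee_pos: [0.4744, 0.3652, 0.1664]
tool_rot: [0.972, 1.344, -0.972]
contact_force: [0.1, -0.5, -0.2]
width: 0.0344
```

```bash
python3 - <<'E'
from h import *
T=r.read_camera("top")[:,:,::-1];cv2.imwrite("pics/top_c.png",T);cv2.imwrite("pics/scene_c.png",r.read_camera("scene")[:,:,::-1])
H=cv2.cvtColor(T,cv2.COLOR_BGR2HSV);h,s,v=[H[:,:,i] for i in range(3)]
br=((h>10)&(h<30)&(s>60)&(s<170)&(v>90)).astype(np.uint8)
print("coupling",*blob("top",T,br,(215,175,270,220),.015))
print("die region",*blob("top",T,((h>18)&(h<35)&(s>150)).astype(np.uint8),(205,200,280,260),.004,3))
# rim: dark outline at z=.046, inner opening = floors
dark=((v<75)&(s<140)).astype(np.uint8)
print("rim",*blob("top",T,dark,(205,165,280,257),.046,9))
move([.481,.363,.08],101.5)
E
```

```text
coupling [0.6342 0.0976] [0.6342 0.0979] [56.9784 16.4822] 83.2784194946289
die region [0.5469 0.1069] [0.5467 0.1069] [113.8615  75.2984] 83.96094512939453
rim [0.5886 0.1031] [0.6228 0.1294] [168.185  122.3593] -6.7711029052734375
at [0.4757 0.3635 0.1664] jaw -71.6 t 13.5 down [ 0.     -0.0001 -1.    ] w 0.0341 F [ 0.7842 -0.6094 -0.5261] j6 1.78
MOVE [8.64 0.48 0.22] yaw 0.121
```

Request:
arm_command(plan="2 0.4 0.2 0.06;5 0.4 0.2 0.12;6.6 0.4 0.2 0.12;6.6 0.4 0.2 0.12;6.6 0.4 0.2 0.12", gripper=0.4)

```text
time: 14.0
ee_pos: [0.481, 0.362, 0.1005]
tool_rot: [1.059, 1.298, -1.06]
contact_force: [-1.0, 0.1, 0.2]
width: 0.0514
```

```bash
python3 - <<'E'
from h import *
move([.481,.363,.048],101.5)
S=r.read_camera("scene")[:,:,::-1]
cv2.imwrite("pics/rib.png",cv2.resize(S[250:360,150:280],(780,660)))
E
```

```text
at [0.481  0.362  0.1005] jaw -78.5 t 14.0 down [-0.0002 -0.0001 -1.    ] w 0.0514 F [-0.9712  0.0887  0.1714] j6 1.89
MOVE [ 5.25  0.02 -0.1 ] yaw 0.001
```

View pics/rib.png

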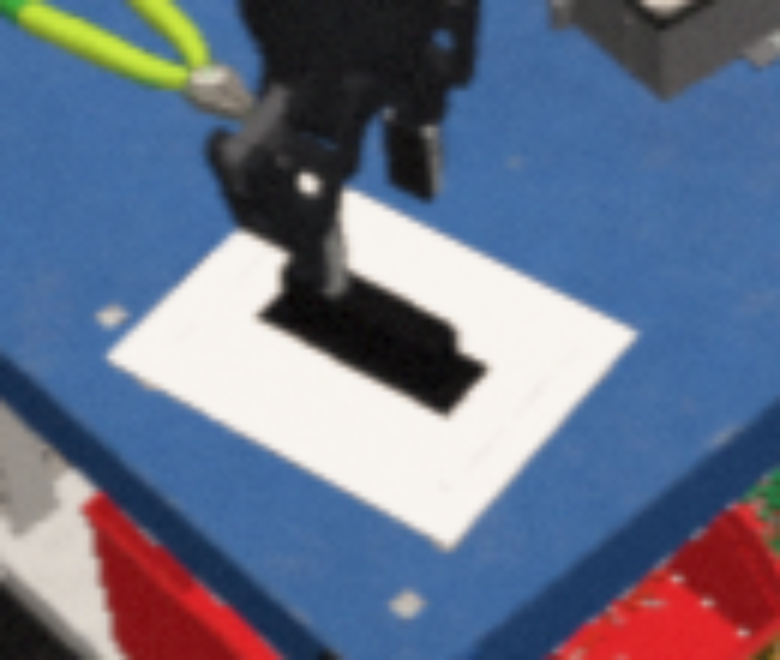

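The scene crop shows the plate's centre at about (372,345) and the fingers straddling the rib, their midpoint projecting to about (375,302) on the rib top. That matches to within 3 mm, so I'll descend and grip.

Request:
arm_command(plan="2 0 -0.1 0;4 0 -0.1 0;5.2 0 -0.1 0;5.2 0 -0.1 0;5.2 0 -0.1 0")

```text
time: 14.55
ee_pos: [0.4812, 0.3635, 0.0493]
tool_rot: [1.061, 1.297, -1.059]
contact_force: [0.2, 0.9, 0.5]
width: 0.0516
```

Request:
arm_command(plan="0 0 0 0;0 0 0 0;0 0 0 0;0 0 0 0;0 0 0 0;0 0 0 0", gripper=1)

```text
time: 15.15
ee_pos: [0.4815, 0.3638, 0.0497]
tool_rot: [1.062, 1.296, -1.059]
contact_force: [-0.2, 0.1, 5.6]
width: 0.017
```

Request:
arm_command(plan="-1 0 0 0;-3 0 0 0;-5 0 0 0;-8 0 0 0;-11 0 0 0;-11 0 0 0;-11 0 0 0")

```text
time: 15.85
ee_pos: [0.4805, 0.3632, 0.1585]
tool_rot: [1.061, 1.297, -1.06]
contact_force: [-0.1, -0.2, -1.4]
width: 0.0167
```

```bash
python3 - <<'E'
from h import *
S=r.read_camera("scene")[:,:,::-1];T=r.read_camera("top")[:,:,::-1]
cv2.imwrite("pics/lift_s.png",S);cv2.imwrite("pics/lift_t.png",T)
move([.588,.1025,.17],84)
cv2.imwrite("pics/lift.png",np.hstack([cv2.resize(S[220:350,130:260],(400,400)),cv2.resize(T[190:320,80:210],(400,400))]))
E
```

```text
at [0.4794 0.3625 0.156 ] jaw -78.5 t 15.95 down [-0.0033 -0.0019 -1.    ] w 0.0167 F [-0.9996  1.0443 -2.2403] j6 1.89
MOVE [-1.38  5.47 27.64] yaw 0.305
```

View pics/lift.png

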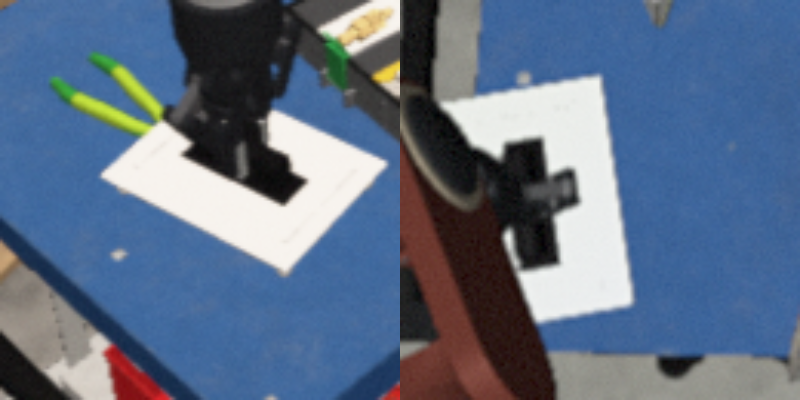

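The cover is lifted level by the middle of its rib. I'll use its corners in both views to find its offset from the TCP.

```bash
python3 - <<'E'
from h import *
s=r.sense();Q=R.from_rotvec(s["tool_rot"]).as_matrix();tcp=np.array([.4794,.3625,.156]);zt=.156-.0277
def sub(f,pts):
    g=cv2.cvtColor(cv2.imread(f),cv2.COLOR_BGR2GRAY)
    return cv2.cornerSubPix(g,np.float32(pts).reshape(-1,1,2),(3,3),(-1,-1),(3,50,.01))[:,0]
k=130/400
t=sub("pics/lift_t.png",[[80+200*k,190+75*k],[80+233*k,190+303*k]])
c=sub("pics/lift_s.png",[[130+102*k,220+175*k],[130+285*k,220+270*k],[130+387*k,220+160*k]])
T=ray("top",t,zt)[:,:2];S=ray("scene",c,zt)[:,:2]
print("top",T,np.linalg.norm(T[0]-T[1]));print("scene",S,np.linalg.norm(S[0]-S[1]),np.linalg.norm(S[1]-S[2]))
d=T[0]-T[1];a=np.arctan2(d[1],d[0]);n=np.array([-np.sin(a),np.cos(a)])
print("yaw top",np.degrees(a),"centre top",T.mean(0)+.062*n)
d=S[0]-S[1];print("yaw scene",np.degrees(np.arctan2(d[1],d[0])),"centre scene",(S[0]+S[2])/2)
for C in (T.mean(0)+.062*n,(S[0]+S[2])/2):
    print("offset along rib, across (mm)",1000*np.array([(C-tcp[:2])@[np.cos(a),np.sin(a)],(C-tcp[:2])@n]))
# case corners of rim, both views, z=.046
E
```

```text
top [[0.5758 0.3169]
 [0.4095 0.2843]] 0.16946239618171738
scene [[0.5532 0.4406]
 [0.3845 0.4088]
 [0.4106 0.2851]] 0.1716570153832907 0.12645876832862152
yaw top 11.092527527496767 centre top [0.4807 0.3614]
yaw scene 10.665394232964784 centre scene [0.4819 0.3628]
offset along rib, across (mm) [ 1.1064 -1.3071]
offset along rib, across (mm) [ 2.5266 -0.1608]
```

```bash
python3 - <<'E'
from h import *
def sub(f,pts):
    g=cv2.cvtColor(cv2.imread(f),cv2.COLOR_BGR2GRAY)
    return cv2.cornerSubPix(g,np.float32(pts).reshape(-1,1,2),(2,2),(-1,-1),(3,50,.01))[:,0]
t0=np.float32([[130,57],[322,82],[288,348],[92,322]])/4+[190,165]
s0=np.float32([[188,80],[50,151],[204,269],[342,198]])/4+[210,185]
for n,f,p in(("top","pics/top0.png",t0),("scene","pics/scene0.png",s0)):
  for q in (p,sub(f,p)):
    W=ray(n,q,.046)[:,:2];L=np.linalg.norm(W-np.roll(W,-1,0),axis=1)
    print(n,(q-p).round(1).tolist(),W.mean(0),L*1000,[round(float(np.degrees(np.arctan2(*(W[i]-W[(i+1)%4])[::-1]))),1) for i in range(4)])
# floor inner opening
E
```

```text
top [[0.0, 0.0], [0.0, 0.0], [0.0, 0.0], [0.0, 0.0]] [0.5872 0.1013] [121.1417 167.1624 121.5014 166.7267] [84.0, -5.7, -96.2, 174.1]
top [[-0.9, -0.9], [-0.2, -0.8], [0.0, 0.0], [0.0, 0.0]] [0.5882 0.102 ] [123.0186 169.2069 121.5014 168.607 ] [84.1, -5.5, -96.2, 175.0]
scene [[0.0, 0.0], [0.0, 0.0], [0.0, 0.0], [0.0, 0.0]] [0.5864 0.1049] [122.6604 161.4637 115.16   167.6977] [-95.5, -3.4, 81.4, 173.9]
scene [[-0.4, -1.0], [-1.1, -1.5], [1.5, -1.4], [0.2, -0.2]] [0.5894 0.1019] [123.266  167.1192 109.7777 171.9001] [-96.7, -1.8, 80.5, 173.5]
```

Request:
arm_command(plan="-1.4 1 4.5 0.05;-1.4 2 9 0.1;-1.4 3 13.5 0.15;-1.4 4 18 0.2;-1.4 5 22.5 0.25;-1.4 5.3 25.5 0.3;-1.4 5.3 27.5 0.3;-1.4 5.3 27.5 0.3")

```text
time: 16.75
ee_pos: [0.5865, 0.1017, 0.1698]
tool_rot: [1.282, 1.161, -1.288]
contact_force: [0.7, 0.2, -1.3]
width: 0.0167
```

```bash
python3 - <<'E'
from h import *
move([.5862,.103,.12],84.1)
E
```

```text
at [0.5865 0.1017 0.1698] jaw -95.9 t 16.75 down [-0.004  -0.0008 -1.    ] w 0.0167 F [ 0.6842  0.1841 -1.3396] j6 1.72
MOVE [ 4.98 -0.03 -0.13] yaw -0.0
```

Request:
arm_command(plan="2 0 -0.1 0;4 0 -0.1 0;5 0 -0.1 0;5.5 0 -0.1 0;5.5 0 -0.1 0;5.5 0 -0.1 0")

```text
time: 17.35
ee_pos: [0.5877, 0.1056, 0.118]
tool_rot: [1.283, 1.16, -1.281]
contact_force: [-0.1, -0.1, -1.1]
width: 0.0169
```

```bash
python3 - <<'E'
from h import *
S=r.read_camera("scene")[:,:,::-1];T=r.read_camera("top")[:,:,::-1]
cv2.imwrite("pics/ov_s.png",S);cv2.imwrite("pics/ov_t.png",T)
move([.5862,.103,.10],84.1)
cv2.imwrite("pics/ov.png",np.hstack([cv2.resize(S[185:285,205:305],(400,400),interpolation=cv2.INTER_CUBIC),cv2.resize(T[165:265,190:290],(400,400),interpolation=cv2.INTER_CUBIC)]))
E
```

```text
at [0.588  0.1054 0.1185] jaw -95.7 t 17.45 down [ 0.002   0.0002 -1.    ] w 0.0171 F [ 0.1072  0.2991 -1.1909] j6 1.72
MOVE [ 1.85 -0.16  0.26] yaw 0.003
```

View pics/ov.png

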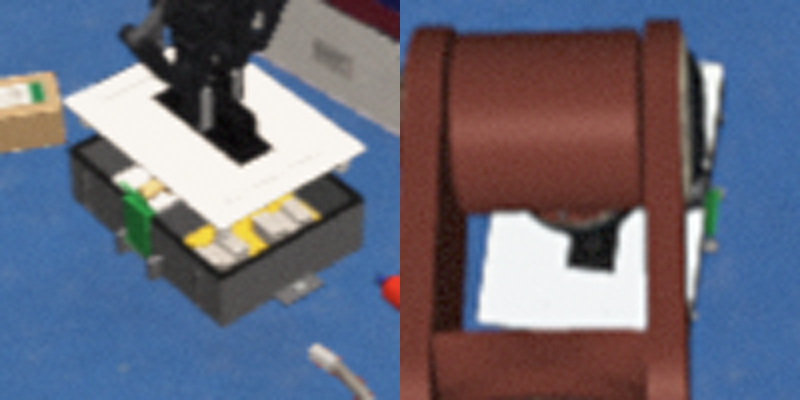

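```bash
python3 - <<'E'
from h import *
zt=.1183-.0277
def sub(f,pts,w=2):
    g=cv2.cvtColor(cv2.imread(f),cv2.COLOR_BGR2GRAY)
    return cv2.cornerSubPix(g,np.float32(pts).reshape(-1,1,2),(w,w),(-1,-1),(3,50,.01))[:,0]
c=np.float32([[65,100],[230,228],[367,148]])/4+[205,185]
m=np.float32([[70,147],[222,272],[362,198]])/4+[205,185]
for q in(c,sub("pics/ov_s.png",c)):
    W=ray("scene",q,zt)[:,:2];print("cover",(q-c).round(1).tolist(),W.tolist(),(W[0]+W[2])/2,np.linalg.norm(np.diff(W,axis=0),axis=1))
for q in(m,sub("pics/ov_s.png",m)):
    W=ray("scene",q,.046)[:,:2];print("rim",(q-m).round(1).tolist(),W.tolist(),(W[0]+W[2])/2,np.linalg.norm(np.diff(W,axis=0),axis=1))
E
```

```text
cover [[0.0, 0.0], [0.0, 0.0], [0.0, 0.0]] [[0.6751540825365598, 0.1589628822133594], [0.5028701140404765, 0.17230061948533004], [0.4936779605530311, 0.05379373131813536]] [0.5844 0.1064] [0.1728 0.1189]
cover [[-0.9, -0.5], [0.0, 0.0], [-0.7, -0.4]] [[0.6784906551792762, 0.15936676220569346], [0.5028701140404765, 0.17230061948533004], [0.4961794091390534, 0.05385175294060429]] [0.5873 0.1066] [0.1761 0.1186]
rim [[0.0, 0.0], [0.0, 0.0], [0.0, 0.0]] [[0.6774340004571182, 0.15623243951717247], [0.5119352061488733, 0.17159166398797365], [0.4957424761448585, 0.05483983686958527]] [0.5866 0.1055] [0.1662 0.1179]
rim [[-1.2, -0.4], [0.9, -1.6], [0.2, -0.1]] [[0.6812925142264858, 0.1573965564439278], [0.5146005406050518, 0.16559543361425577], [0.4955641816999942, 0.05430035172105574]] [0.5884 0.1058] [0.1669 0.1129]
```

```bash
cat >> h.py <<'E'
def edge(n,f,p,q,z,ch,w=4):
    """fit line to half-height crossings of channel ch across segment p-q (pixels); world points at z"""
    I=cv2.GaussianBlur(cv2.imread(f)[:,:,ch],(0,0),.6).astype(np.float32);p,q=np.float32(p),np.float32(q)
    d=(q-p)/np.linalg.norm(q-p);nn=np.array([-d[1],d[0]]);o=np.arange(-w,w+.01,.1);P=[]
    for t in np.linspace(.05,.95,40):
        b=p+t*(q-p);L=b+o[:,None]*nn
        v=cv2.remap(I,np.float32(L[:,:1]),np.float32(L[:,1:]),cv2.INTER_LINEAR)[:,0]
        a,e=np.median(v[:8]),np.median(v[-8:])
        if abs(a-e)<25: continue
        k=np.flatnonzero(np.diff(np.sign(v-(a+e)/2)));
        if len(k)==1: P.append(b+o[k[0]]*nn)
    vx,vy,x,y=cv2.fitLine(np.float32(P),cv2.DIST_HUBER,0,.3,.01).ravel()
    mid=np.array([x,y]);W=ray(n,[mid-10*np.array([vx,vy]),mid+10*np.array([vx,vy])],z)[:,:2]
    return W,len(P)
def side(W,c,yaw):
    """edge's offset from c along case axes (x,y), mm, and edge angle"""
    Q=R.from_euler('z',yaw).as_matrix()[:2,:2];m=(W-c)@Q;d=m[1]-m[0]
    if abs(d[0])>abs(d[1]): return "y",round(1000*(m[0,1]-m[0,0]*d[1]/d[0]),2),round(np.degrees(np.arctan(d[1]/d[0])),2)
    return "x",round(1000*(m[0,0]-m[0,1]*d[0]/d[1]),2),round(np.degrees(-np.arctan(d[0]/d[1])),2)
E
python3 - <<'E'
from h import *
c0=np.array([.588,.1025]);yw=-.103
k=lambda a:(np.float32(a)/4+[190,165])
A,B,C,D=[130,57],[322,82],[288,348],[92,322]   # +x+y, +x-y, -x-y, -x+y
def L(a,b,t0,t1): a,b=np.float32(a),np.float32(b);return k(a+t0*(b-a)),k(a+t1*(b-a))
for nm,a,b,t0,t1 in(("case+x",A,B,.03,.35),("case+x",A,B,.7,.97),("case-x",D,C,.03,.3),("case-x",D,C,.7,.97),("case+y",A,D,.03,.35),("case+y",A,D,.68,.97),("case-y",B,C,.2,.4),("case-y",B,C,.75,.85)):
    W,n=edge("top","pics/top0.png",*L(a,b,t0,t1),.046,0);print(nm,n,side(W,c0,yw))
zt=.1183-.0277
for nm,a,b,ch in(("cov-x",[85,322],[240,328],2),("cov+y",[92,240],[80,305],2),("cov-y",[322,70],[312,140],2),("cov-y",[302,230],[293,300],2)):
    W,n=edge("top","pics/ov_t.png",k(a),k(b),zt,ch);print(nm,n,side(W,c0,yw))
ks=lambda a:np.float32(a)/4+[205,185]
for nm,a,b,ch in(("cov-x s",[245,218],[355,155],0),("cov+y s",[75,108],[220,220],0)):
    W,n=edge("scene","pics/ov_s.png",ks(a),ks(b),zt,ch);print(nm,n,side(W,c0,yw))
E
```

```text
case+x 3 ('x', np.float64(132.98), np.float64(40.52))
case+x 1 ('y', np.float64(-94.07), np.float64(23.16))
case-x 40 ('x', np.float64(-84.8), np.float64(0.38))
case-x 40 ('x', np.float64(-85.39), np.float64(0.32))
case+y 38 ('y', np.float64(51.61), np.float64(-0.25))
case+y 40 ('y', np.float64(63.5), np.float64(-0.35))
case-y 40 ('y', np.float64(-55.57), np.float64(-0.3))
case-y 40 ('y', np.float64(-61.0), np.float64(1.59))
cov-x 40 ('x', np.float64(-80.16), np.float64(6.81))
cov+y 40 ('y', np.float64(63.47), np.float64(-0.27))
cov-y 21 ('y', np.float64(-65.5), np.float64(3.18))
cov-y 40 ('y', np.float64(-60.5), np.float64(3.81))
cov-x s 40 ('x', np.float64(-86.43), np.float64(-2.82))
cov+y s 35 ('y', np.float64(66.74), np.float64(0.18))
```

```bash
python3 - <<'E'
from h import *
P=[];Ss=[];Ts=[]
for i in range(8):
    Ss.append(r.read_camera("scene"));s=r.sense();P.append(s["ee_pos"]);Ts.append(r.read_camera("top"));P.append(r.sense()["ee_pos"])
P=np.array(P);print(P.mean(0),P.std(0),P.ptp(0) if hasattr(P,'ptp') else np.ptp(P,axis=0))
S=np.mean(Ss,0).astype(np.uint8)[:,:,::-1];T=np.mean(Ts,0).astype(np.uint8)[:,:,::-1]
cv2.imwrite("pics/av_s.png",S);cv2.imwrite("pics/av_t.png",T)
cv2.imwrite("pics/av.png",np.hstack([cv2.resize(S[230:260,225:305],(800,300),interpolation=cv2.INTER_CUBIC)]))
c0=np.array([.588,.1025]);yw=-.103
zt=P.mean(0)[2]-.0277;k=lambda a:np.float32(a)/4+[190,165];ks=lambda a:np.float32(a)/4+[205,185]
for nm,a,b,ch in(("cov+y",[92,240],[80,305],2),("cov-y",[302,230],[293,300],2)):
    W,n=edge("top","pics/av_t.png",k(a),k(b),zt,ch,2.5);print(nm,n,side(W,c0,yw))
for nm,a,b,z,ch,w in(("cov-x",[245,218],[355,155],zt,0,2),("cov+y",[75,108],[110,136],zt,0,2),("rim+y",[85,160],[115,184],.046,0,2),("rim-x",[235,265],[350,205],.046,0,2)):
  try:
    W,n=edge("scene","pics/av_s.png",ks(a),ks(b),z,ch,w);print("scene",nm,n,side(W,c0,yw))
  except Exception as e: print(nm,e)
cv2.imwrite("pics/av2.png",np.hstack([cv2.resize(S[185:285,205:305],(800,800),interpolation=cv2.INTER_CUBIC)[:, :400],cv2.resize(S[185:285,205:305],(800,800),interpolation=cv2.INTER_CUBIC)[:, 400:]])[150:600])
E
```

```text
[0.5875 0.1052 0.1176] [0.0002 0.0001 0.0004] [0.0007 0.0002 0.0012]
cov+y 40 ('y', np.float64(62.64), np.float64(-0.4))
cov-y 40 ('y', np.float64(-60.11), np.float64(2.87))
scene cov-x 40 ('x', np.float64(-87.02), np.float64(-1.42))
scene cov+y 40 ('y', np.float64(66.78), np.float64(-1.16))
scene rim+y 16 ('y', np.float64(66.26), np.float64(-8.23))
scene rim-x 27 ('x', np.float64(-82.26), np.float64(-8.75))
```

View pics/av2.png

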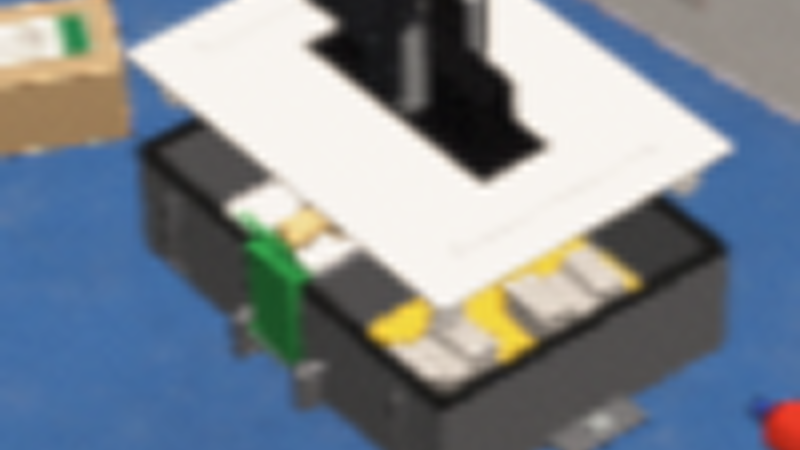

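```bash
python3 - <<'E'
from h import *
f=lambda a:np.c_[205+np.array(a)[:,0]/8,185+(np.array(a)[:,1]+150)/8]
c=ray("scene",f([[735,148],[447,303],[130,50]]),.1176-.0277)[:,:2];m=ray("scene",f([[728,248],[442,402],[142,152]]),.046)[:,:2]
Q=R.from_euler('z',-.103).as_matrix()[:2,:2]
print("cover-rim mm",1000*(c-m)@Q);print(1000*(c-[.588,.1025])@Q);print(1000*(m-[.588,.1025])@Q)
E
```

```text
cover-rim mm [[-0.6847 -1.0362]
 [-2.2136 -1.2938]
 [ 2.155   0.0192]]
[[-89.1832 -58.2837]
 [-87.4987  62.4629]
 [ 81.6302  64.6504]]
[[-88.4985 -57.2475]
 [-85.2851  63.7568]
 [ 79.4752  64.6313]]
```

The readings are steady. Scene corners and top edges agree that the cover lies within about 1 mm of the rim in x and y at this pose, so I'll lower straight and check xy on the way.

Request:
arm_command(plan="0.5 0 0 0;1 0 0 0;1.5 0 0 0;1.8 0 0 0;1.8 0 0 0;1.8 0 0 0;1.8 0 0 0")

```text
time: 18.95
ee_pos: [0.5875, 0.1053, 0.0996]
tool_rot: [1.283, 1.16, -1.282]
contact_force: [0.5, 0.5, -1.3]
width: 0.0168
```

```bash
python3 - <<'E'
from h import *
move([.5875,.105,.09],84.2)
E
```

```text
at [0.5875 0.1053 0.0996] jaw -95.7 t 18.95 down [ 0.0005  0.     -1.    ] w 0.0168 F [ 0.5392  0.52   -1.3179] j6 1.72
MOVE [0.96 0.   0.03] yaw 0.001
```

Request:
arm_command(plan="0.2 0 0 0;0.4 0 0 0;0.6 0 0 0;0.8 0 0 0;0.8 0 0 0;0.8 0 0 0")

```text
time: 19.55
ee_pos: [0.5872, 0.1052, 0.0912]
tool_rot: [1.282, 1.16, -1.283]
contact_force: [-1.0, 0.5, -1.5]
width: 0.0171
```

Request:
arm_command(plan="0.1 0 0 0;0.2 0 0 0;0.3 0 0 0;0.4 0 0 0;0.4 0 0 0;0.4 0 0 0")

```text
time: 20.15
ee_pos: [0.5881, 0.1053, 0.0882]
tool_rot: [1.283, 1.159, -1.281]
contact_force: [-0.5, -1.0, 5.7]
width: 0.0166
```

Request:
arm_command(plan="0.1 0 0 0;0.2 0 0 0;0.3 0 0 0;0.4 0 0 0;0.4 0 0 0;0.4 0 0 0")

```text
time: 20.75
ee_pos: [0.5878, 0.1052, 0.0835]
tool_rot: [1.283, 1.159, -1.281]
contact_force: [1.7, -1.2, 1.4]
width: 0.0163
```

The clip slopes were met at about 0.089 and the force dropped at about 0.084, both as described. I keep pressing.

Request:
arm_command(plan="0.1 0 0 0;0.2 0 0 0;0.3 0 0 0;0.4 0 0 0;0.5 0 0 0;0.6 0 0 0;0.6 0 0 0")

```text
time: 21.45
ee_pos: [0.5871, 0.1053, 0.0778]
tool_rot: [1.282, 1.161, -1.283]
contact_force: [-3.7, -0.0, 4.8]
width: 0.0167
```

Request:
arm_command(plan="0.1 0 0 0;0.2 0 0 0;0.3 0 0 0;0.4 0 0 0;0.4 0 0 0;0.4 0 0 0")

```text
time: 22.05
ee_pos: [0.588, 0.1054, 0.0777]
tool_rot: [1.282, 1.16, -1.282]
contact_force: [-11.8, -0.7, 22.5]
width: 0.017
```

Request:
arm_command(plan="0.1 0 0 0;0.2 0 0 0;0.2 0 0 0;0.2 0 0 0;0.2 0 0 0;0.2 0 0 0")

```text
time: 22.65
ee_pos: [0.588, 0.1054, 0.0777]
tool_rot: [1.281, 1.161, -1.283]
contact_force: [-18.0, -1.6, 32.8]
width: 0.0169
```

```bash
python3 - <<'E'
from h import *
S=r.read_camera("scene")[:,:,::-1];T=r.read_camera("top")[:,:,::-1]
cv2.imwrite("pics/fin_s.png",S)
move([.5875,.105,.0777],84.2)
cv2.imwrite("pics/fin.png",np.hstack([cv2.resize(S[195:275,215:310],(570,480),interpolation=cv2.INTER_CUBIC),cv2.resize(T[100:340,100:215],(230,480))]))
H=cv2.cvtColor(S,cv2.COLOR_BGR2HSV);H0=cv2.cvtColor(cv2.imread("pics/scene0.png"),cv2.COLOR_BGR2HSV)
for n,b in(("clipL",(225,225,250,255)),("clipR",(268,205,285,225))):
    for X in(H0,H): m=((X[:,:,0]>45)&(X[:,:,0]<85)&(X[:,:,1]>100))[b[1]:b[3],b[0]:b[2]];y,x=np.nonzero(m);print(n,len(x),x.mean()+b[0] if len(x) else None,y.min()+b[1] if len(x) else None)
E
```

```text
at [0.5881 0.1054 0.0777] jaw -95.7 t 22.75 down [-0.0009 -0.0004 -1.    ] w 0.0171 F [-18.5709  -1.9649  33.4309] j6 1.72
MOVE [ 0.   -0.05  0.05] yaw 0.002
clipL 90 239.11111111111111 232
clipL 84 239.07142857142858 233
clipR 57 276.2456140350877 210
clipR 42 276.42857142857144 210
```

View pics/fin.png

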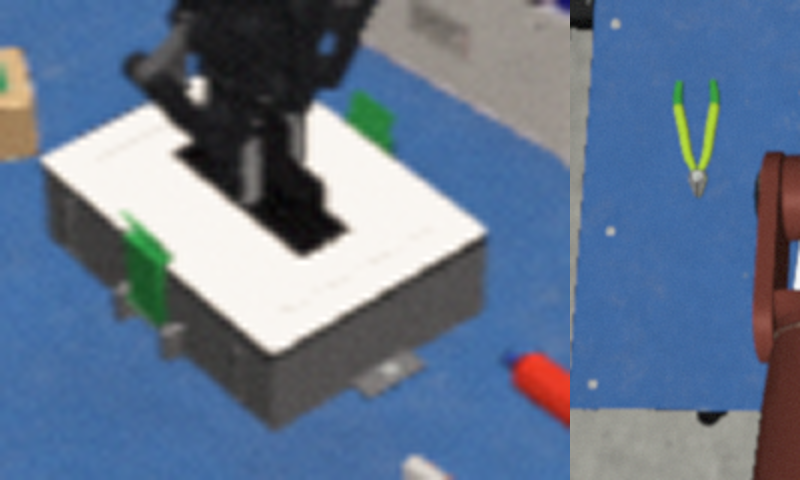

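The cover lies flush on the rim on all visible sides. Both clips stand where they were at the start, hooked over its edges ((145,265) and (370,120)), and the push is about 33 N at the expected home height. Handing in.

```bash
python3 -c "
from bench import r
print(r.sign_off()); s=r.sense(); print(s['time'],s['ee_pos'],s['contact_force'],s['width'])"
```

```text
the job is handed in; nothing more can be done
None
the job is handed in; nothing more can be done
```

I packed the kit case and handed it in at about 22.8 s of robot time. The gripper is still holding the cover's rib and pressing it down. The hand-in gives no verdict.

**Parts:** the loose die lies beside the second die on the yellow floor, and the coupling lies on the white floor. I saw all three in place before the cover went on.

**Cover:**
- The clip slopes were met about 12 mm above home, and the force dropped about 6 mm above home, as you described.
- The cover then stopped at the expected home height, and pressing 6 mm further did not lower it.
- In the last picture it looks flush, with both green clips upright in their starting places.

**Push at the end:** about 33 N down, along with about 18 N sideways along x. The sideways force comes from the arm flexing against the seated cover.

**Bystanders:** I touched none of them. The cutters are in plain view in the last pictures, but only parts of the carton and screwdriver are.

**Checks that disagreed:**
- The cover's offset along its rib, measured just after lifting, was 2–3 mm off the close look above the case. I went by the close look, and the pins went in without catching.
- Some of the automatic edge fits were spoiled by the arm blocking the view, so I ignored them.

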